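# Take the battery pack out of its sprung bay and lay it in the charger

### The job

Take the battery pack out of the instrument without forcing anything: push it back by feel against its spring until it just meets its stop, which frees its red foot from under the orange catch, tilt the red-foot end up over the catch while the yellow tongue is still in its slot, and draw the pack out. Then lay it flat in the charger cradle, yellow tongue towards the charger's white end, gently and not dropped, and let go. Leave the spool, board, bottle and screwdriver where they are.

Things in the scene. Friction and masses are not known exactly. Their poses are not given: they have to be found in the camera images.
- pack: Black battery pack, 0.3 to 0.6 kg, starts in the bay, parallel to it, origin 6 mm above the bay's. Origin: underside centre of its body; x along it to the red foot, z up. Body 110 x 50 x 44 mm, plain sides to grip across y. Yellow tongue x -95 to -55, 40 wide, z 0 to 8; red foot x 55 to 77, 40 wide, z 0 to 10. Pulled straight up it is held at both ends.
- pack_tongue (a point): End of the yellow tongue, at its lower edge: (-95, 0, 0) mm in the pack's frame.
- pack_foot (a point): End of the red foot, at its lower edge: (77, 0, 0) mm in the pack's frame.
- bay: Teal and grey instrument lying face down, fixed to the bench, holding the pack. Origin on the bench under the pack's place, z up, +x towards the orange catch, within 0.35 rad of the robot's x. Outline x -170 to 107, y -60 to 60 mm. Bay floor at z 6. Side guides at y 27 to 31 either side, up to z 16. Its teal housing covers x -170 to -80, z up to 50 (rubber feet to 59).
- housing: Teal housing over the tongue. Origin: bottom middle of its tongue slot's mouth, (-80, 0, 6) mm in the bay; axes as the bay's. Slot 56 mm wide, roof 17 mm above its floor: a pushed-in pack can tilt 0.24 rad about its tongue's end. A spring presses the tongue out with 4 N, 0.2 N more per mm. A hidden stop ends the travel after 6 to 20 mm. The tongue leaves after 15 mm plus that travel.
- bay_wall (a point): Top middle of the end wall's inner face, (77.5, 0, 18) mm in the bay; the foot rests against the wall. On the wall lies the orange catch plate, 60 mm wide, z 18 to 24, overhanging the foot by 3 to 17 mm, set differently each time, with no reading. The pack's travel to the stop is always 3 mm more than the overhang. Once above the plate the pack is drawn out along its own length.
- cradle: Charger cradle, fixed to the bench. Origin on the bench under the centre of its tray, z up, white charger housing at the -x end (x -147 to -97, 45 mm tall); within 0.35 rad of the robot's x. Tray inside 182 x 60 mm, floor at z 8, walls 6 mm thick up to z 20. The pack lies centred with its origin at x +9, y 0, z 8 mm.
- spool: Bystander: metal solder spool, 58 mm across, 46 mm tall, standing; origin at the centre of its underside.
- board: Bystander: green circuit board, 80 x 60 mm, 19 mm tall with its parts; origin at the centre of its underside.
- flux: Bystander: white bottle with red cap, 48 mm across, 90 mm tall; origin at the centre of its underside.
- driver: Bystander: screwdriver with orange handle, 190 mm long, lying; origin under its middle.
Mind the look-alikes: they are no part of the job. There is more than one size of the pack; the job needs the middle-sized.

How it is judged:
By the outcome, as a careful person would: the job done as asked, in the order asked, and still so for the second after the job is handed in, with the robot touching nothing.
It also fails if it takes over 48 s, if anything falls off the work surface, if the arm or the gripper's body presses on something with over 40 N, if the wrist force passes 120 N, or if a joint passes its speed limit or range.

### The arm

A 6-joint arm with a two-finger parallel gripper is mounted at the origin on the work surface. World frame = base frame: x ahead of the robot, y to its left, z up, the work surface at z = 0. Lengths are in m, angles in degrees, forces in N, time in s.
With the tool pointing down it reaches from about 0.375 to 0.9 m from the base axis. Payload 3.1 kg.
Tool frame: the origin (TCP) lies on the centre line of the jaws, within the pads' length; the fingertips stand 25 mm ahead of it and the grasp point (between the pads) lies 6 mm ahead of it; z points along the fingers, y is the line along which they close (so a half turn about z gives the same grasp; the last joint's range is limited). The gripper opens to 87 mm and grips with 3 to 60 N. Pads are 19 mm wide; open, the fingers measure 117 mm over their backs; the gripper's body (75 mm by 190 mm) begins 51 mm behind the grasp point.
Start: joints at [-86.832, 30.224, 82.088, -0, 67.689, -10.227], TCP at [0.145, -0.608, 0.216] pointing down, gripper open.
Joint ranges: [-176.69, 176.69], [-43.24, 126.21], [12.49, 139.97], [-82, 262], [0, 151.66], [-163.58, 163.58]. Speed limits (degrees/s): [159.86, 159.86, 180, 180, 180, 180].

### API

Orientations are given as a 3x3 rotation matrix whose columns are the frame's x, y, z axes.
In Python, from rig import * gives the robot as it stands.
- The arm moves only by the tool step_arm, never from a script. Its argument "steps" is a list of rows, each a list of 7 numbers: the shift along the tool's x, y, z normalised to -1 to 1, where 1 is 0.3 m, then the turn, a rotation vector about the tool's x, y, z normalised to -1 to 1, where 1 is 45 degrees, then the gripper's target within -1 to 1 (shut at 1, half-way at 0, fully open at -1). A call has 1 to 8 rows; each row is the pose to reach, as a shift and turn from the pose commanded when the call began, along the tool's axes at that moment; what a row does not reach only later rows make up. A row lasts 1/12 s, in which the tool goes at most 41.7 mm and 7.16 degrees, less where a joint would pass 70% of its speed; a pose out of reach is approached as far as the arm can. A call with a number of a shift or a turn outside -1 to 1 is refused whole. A call with a gripper value outside its range is refused whole. The fingers move at their own pace and stop on an object; the grip force is fixed at half the most. Time passes only in rows, so rows that repeat a pose let the fingers close. It gives the time, the measured TCP pose, the force, the opening and the grip force at its end, in the units of the state.
- read_state(): the state, without advancing time (a new reading comes with each control period).
- capture(name): name is "scene" or "side" or "wrist"; returns a dict with "image" (480x640x3 uint8, red, green, blue), "vertical_fov" (degrees; the focal length in pixels is half the picture's height over the tangent of half this angle, whatever the lens; pixels are square), "cx", "cy" (the principal point, pixels), "world_from_camera" (4x4, takes a point from camera to world coordinates); the wrist camera has in their place "T_tool_cam" (4x4, takes a point from camera to tool coordinates, whose origin is the TCP and whose axes are the flange's). Camera axes: x right, y down, z forward; pixel columns grow to the right and rows downward; lengths in m; the calibration is good to about 2 mm. The wrist camera is an equidistant fisheye: a pixel r from the principal point sees the ray r / f radians off the axis. A picture is of the moment at which its call begins: read the wrist's pose just before it. There is no depth.
- hand_in(): hands the job in; it is judged then, once.
The state is a dict: "time_s": time; "joint_positions": joint angles; "qvel": joint speeds; "tau": joint torques, N m; "position": TCP position; "tcp_rot": TCP orientation; "force": force on the tool from outside, world axes, zero at the start; "moment": the same for the moment, N m; "opening": opening from 0.0 (shut) to 1.0 (fully open); "grasp_force": force on a finger pad.
Only numpy, scipy, OpenCV 4.12 (cv2) and the standard library are available. Lean on these libraries where they do the work, as an engineer would, in place of code of your own. Each camera call takes 0.05 s, during which the arm holds its last target. There are 200 camera calls.

## Working session

There is one attempt and no reset: what is moved stays moved. The work goes in short steps, Python scripts to look and compute and a tool call to move; the robot and the scene stay as the last step left them, time stands still between calls to the robot, and variables do not carry over. Pictures are saved under pics/ and viewed, at most 10 in all, crops included, and the job is handed in when it is done.

Besides the shell and the picture viewer there is one more tool, called after "Request:" as name([rows], argument=value, ...), one row to a line, values as JSON. step_arm: Moves the arm, as the interface text tells. Scaled input: -1 to 1 covers 0.3 m each way for a shift and 45 degrees each way for a turn. Its arguments: {"type":"object","properties":{"steps":{"type":"array"}},"required":["steps"]}

```bash
mkdir -p pics; ls
python3 - <<'E'
from rig import *
import cv2,pickle
d={}
for n in("scene","side","wrist"):
    c=capture(n);d[n]=c
    cv2.imwrite(f"pics/{n}0.png",c["image"][:,:,::-1])
    print(n,{k:v for k,v in c.items() if k!="image"})
pickle.dump(d,open("c0.pkl","wb"))
s=read_state();print(s)
E
```

```text
pics
scene {'vertical_fov': 51.44861464690772, 'cx': 327.30564334810975, 'cy': 227.98188564996238, 'world_from_camera': array([[ 0.44838167,  0.6799695 , -0.58016838,  1.38142073],
       [ 0.89382073, -0.34558651,  0.28575246, -0.39235426],
       [-0.00619541, -0.64669269, -0.76272549,  0.99016362],
       [ 0.        ,  0.        ,  0.        ,  1.        ]])}
side {'vertical_fov': 46.19770897344485, 'cx': 325.79149147651185, 'cy': 241.8261465128872, 'world_from_camera': array([[-0.99772985, -0.04452601,  0.05052302,  0.56227305],
       [-0.06727464,  0.6250947 , -0.77764435,  1.09242108],
       [ 0.00304372, -0.7792779 , -0.62667112,  0.96117871],
       [ 0.        ,  0.        ,  0.        ,  1.        ]])}
wrist {'vertical_fov': 65.70646984690485, 'cx': 319.75020006534123, 'cy': 229.59844846429186, 'T_tool_cam': array([[-9.55595760e-05, -9.65957594e-01, -2.58700438e-01,
         7.09588391e-02],
       [ 9.99999373e-01,  1.96298152e-04, -1.10233755e-03,
        -8.46704672e-04],
       [ 1.11559374e-03, -2.58700381e-01,  9.65956970e-01,
        -1.69251679e-01],
       [ 0.0
[... 174 characters left out ...]
385218e-04,
        6.76896145e+01, -1.02257810e+01]), 'qvel': array([ 0.00739863, -0.04409097, -0.29108866, -0.06311416,  0.03618699,
        0.02475817]), 'tau': array([ 1.27658961e-03, -4.40429449e+01, -1.76842403e+01,  6.32786611e-02,
        5.52553881e-02, -1.07245442e-04]), 'position': array([ 0.1448031 , -0.60742151,  0.21539175]), 'tcp_rot': array([[ 9.72798695e-01,  2.31652094e-01, -7.95351364e-05],
       [ 2.31651902e-01, -9.72797319e-01,  1.66512149e-03],
       [ 3.08357312e-04, -1.63825248e-03, -9.99998611e-01]]), 'force': array([ 0.96014734, -0.93704783, -0.26538106]), 'moment': array([ 0.00732618, -0.00165766,  0.01235868]), 'grasp_force': 0.0, 'opening': 0.9984922148081032}
```

View pics/scene0.png

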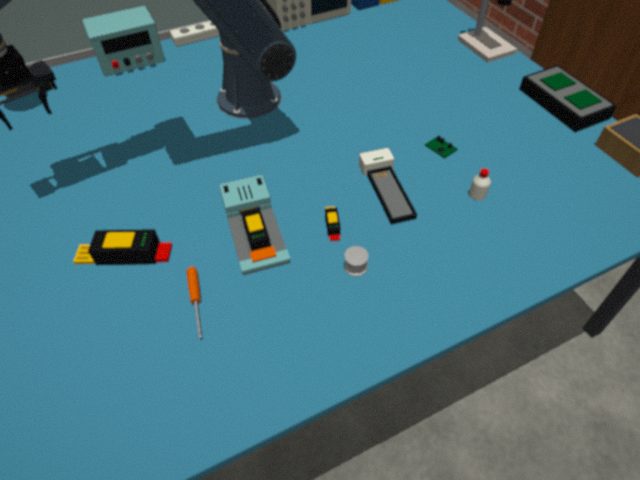

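View pics/side0.png

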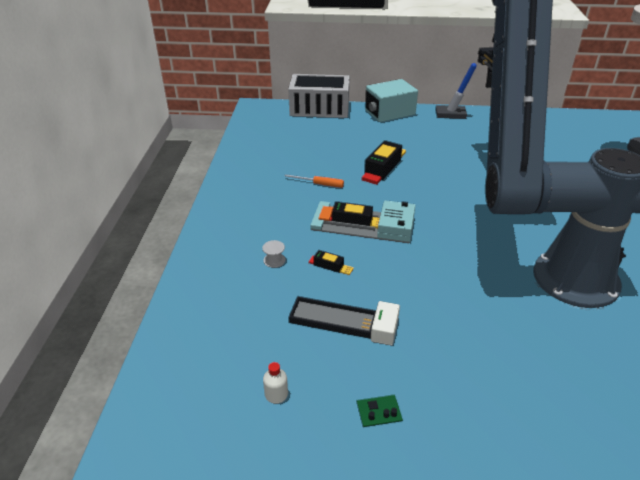

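The scene picture shows three packs: the large one at (125,246), the one in the bay at (258,230) and the small one at (333,222). The one in the bay is middle-sized and is the one described. The cradle's white end is at (377,160) with its tray at (391,195), and the side view agrees with this. Next I'll make rough poses by colour and a confirming crop.

```bash
cat > h.py <<'E'
import numpy as np,cv2,pickle
def ray(c,uv,pose=None):
    uv=np.atleast_2d(np.array(uv,float));f=240/np.tan(np.radians(c["vertical_fov"])/2)
    d=(uv-[c["cx"],c["cy"]])/f
    if pose is None:
        T=c["world_from_camera"];v=np.c_[d,np.ones(len(d))]
    else:
        T=pose@c["T_tool_cam"];r=np.linalg.norm(d,axis=1)+1e-12
        v=np.c_[d/r[:,None]*np.sin(r)[:,None],np.cos(r)]
    return T[:3,3],v@T[:3,:3].T
def onz(c,uv,z,pose=None):
    o,v=ray(c,uv,pose);return (o+v*((z-o[2])/v[:,2])[:,None])
def pose(s):
    T=np.eye(4);T[:3,:3]=s["tcp_rot"];T[:3,3]=s["position"];return T
E
python3 - <<'E'
from h import *
d=pickle.load(open("c0.pkl","rb"));s=d["scene"]
im=s["image"];hsv=cv2.cvtColor(im,cv2.COLOR_RGB2HSV)
cv2.imwrite("pics/crop0.png",cv2.resize(im[130:300,60:440,::-1],None,fx=2.1,fy=2.1,interpolation=cv2.INTER_CUBIC))
E
```

```text
(no output)
```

View pics/crop0.png

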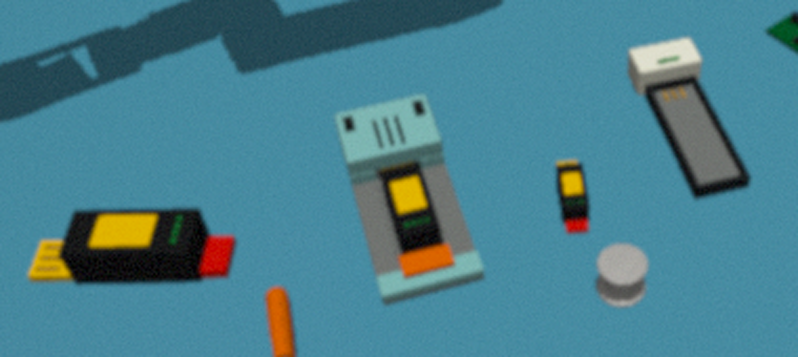

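The crop confirms the target: the bay pack at about (410,210) in the crop, with the orange catch at (427,262). The big loose pack (140,245) and the small one (572,195) are look-alikes.

Run:
```python
from h import *
d=pickle.load(open("c0.pkl","rb"));s=d["scene"]
sc=lambda l:np.array(l)/2.1+[60,130]
H=onz(s,sc([[335,113],[425,97],[440,145],[349,163]]),.05)
ax=(H[2]+H[3]-H[0]-H[1])/2;print(H.round(3));a=np.arctan2(ax[1],ax[0]);print("bay yaw",np.degrees(a),"len",np.linalg.norm(ax))
o=H.mean(0)[:2]+.125*np.array([np.cos(a),np.sin(a)]);print("bay o",o)
C=onz(s,sc([[695,195],[750,182],[645,88],[695,77]]),.02)
ax=(C[0]+C[1]-C[2]-C[3])/2;print(C.round(3),np.degrees(np.arctan2(ax[1],ax[0])),np.linalg.norm(ax),C.mean(0))
W=onz(s,sc([[628,52],[692,39],[701,62],[636,77]]),.045);print(W.round(3))
```

```text
[[ 0.397 -0.228  0.05 ]
 [ 0.421 -0.115  0.05 ]
 [ 0.51  -0.13   0.05 ]
 [ 0.487 -0.241  0.05 ]]
bay yaw -8.92198526366029 len 0.09061778917925006
bay o [ 0.57728401 -0.19779127]
[[0.702 0.125 0.02 ]
 [0.715 0.197 0.02 ]
 [0.509 0.164 0.02 ]
 [0.521 0.235 0.02 ]] -11.413374353746063 0.19742975397385823 [0.61175135 0.18027825 0.02      ]
[[0.46  0.164 0.045]
 [0.476 0.255 0.045]
 [0.522 0.242 0.045]
 [0.508 0.15  0.045]]
```

Request:
step_arm([
  [0.858,-0.498,-0.058,0,0,0,-1],
  [0.858,-0.498,-0.058,0,0,0,-1],
  [0.858,-0.498,-0.058,0,0,0,-1],
  [0.858,-0.498,-0.058,0,0,0,-1],
  [0.858,-0.498,-0.058,0,0,0,-1],
  [0.858,-0.498,-0.058,0,0,0,-1],
  [0.858,-0.498,-0.058,0,0,0,-1],
  [0.858,-0.498,-0.058,0,0,0,-1],
])

```text
time_s: 0.82
position: [0.3641, -0.3976, 0.2337]
tcp_rot: [[0.972, 0.237, 0.001], [0.237, -0.972, 0.003], [0.002, -0.003, -1.0]]
force: [-0.4, -0.2, -0.2]
opening: 0.999
grasp_force: 0.0
```

Request:
step_arm([
  [0.858,-0.498,-0.058,0,0,0.496,-1],
  [0.858,-0.498,-0.058,0,0,0.496,-1],
  [0.858,-0.498,-0.058,0,0,0.496,-1],
  [0.858,-0.498,-0.058,0,0,0.496,-1],
  [0.858,-0.498,-0.058,0,0,0.496,-1],
  [0.858,-0.498,-0.058,0,0,0.496,-1],
  [0.858,-0.498,-0.058,0,0,0.496,-1],
  [0.858,-0.498,-0.058,0,0,0.496,-1],
])

```text
time_s: 1.48
position: [0.5795, -0.1945, 0.2511]
tcp_rot: [[0.988, -0.152, 0.002], [-0.152, -0.988, 0.001], [0.002, -0.001, -1.0]]
force: [0.7, 0.2, -0.2]
opening: 1.001
grasp_force: 0.0
```

```bash
cat > look.py <<'E'
import sys,pickle,cv2
from rig import *
n=sys.argv[1];s=read_state();c=capture("wrist")
pickle.dump((s,c),open(n+".pkl","wb"));cv2.imwrite(f"pics/{n}.png",c["image"][:,:,::-1])
print(s["time_s"],s["position"].round(4),s["tcp_rot"].round(3).tolist(),s["force"].round(2),s["qvel"].round(1))
E
python3 look.py w1
```

```text
1.4833 [ 0.5795 -0.1945  0.2511] [[0.988, -0.152, 0.002], [-0.152, -0.988, 0.001], [0.002, -0.001, -1.0]] [ 0.69  0.19 -0.16] [ 17.5   7.  -13.7  -3.2   8.1  17.7]
```

View pics/w1.png

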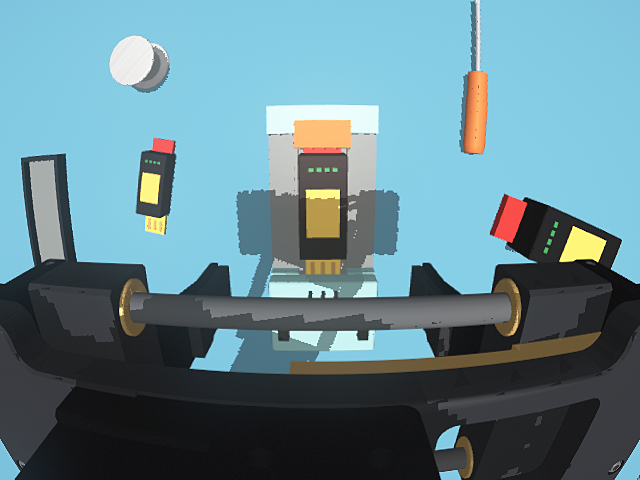

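The wrist view shows the bay head-on: catch (322,134), pack top with its label (323,214), red foot strip (322,150) and housing edge (323,272). The large pack and the small one are well off to the sides. I'll let the arm settle and measure.

Request:
step_arm([
  [0,0,0,0,0,0,-1],
  [0,0,0,0,0,0,-1],
  [0,0,0,0,0,0,-1],
])

```text
time_s: 1.78
position: [0.5752, -0.199, 0.2505]
tcp_rot: [[0.988, -0.156, -0.001], [-0.156, -0.988, 0.0], [-0.001, 0.0, -1.0]]
force: [0.1, -0.2, 0.1]
opening: 0.999
grasp_force: 0.0
```

```bash
python3 look.py w2
cat > meas.py <<'E'
from h import *
import sys
s,c=pickle.load(open(sys.argv[1]+".pkl","rb"));P=pose(s);im=c["image"];h=cv2.cvtColor(im,cv2.COLOR_RGB2HSV)
def quad(m,near):
    n,l,st,ce=cv2.connectedComponentsWithStats(m.astype(np.uint8))
    i=min([i for i in range(1,n) if st[i,4]>80],key=lambda i:np.hypot(*(ce[i]-near)))
    k,_=cv2.findContours((l==i).astype(np.uint8),0,2);k=max(k,key=cv2.contourArea)
    return k[:,0],st[i]
def rect(k,z):
    w=onz(c,k,z,P)[:,:2]*1000
    r=cv2.minAreaRect(w.astype(np.float32));b=cv2.boxPoints(r)
    return np.round(r[0],1),np.round(r[1],1),round(r[2],1),b.round(0).tolist()
H,S,V=h[...,0].astype(int),h[...,1].astype(int),h[...,2].astype(int)
print("orange",rect(quad((H>8)&(H<19)&(S>110)&(V>120),(322,134))[0],24))
print("label",rect(quad((H>20)&(H<32)&(S>110)&(V>100),(323,214))[0],50))
print("foot",quad(((H<6)|(H>174))&(S>120)&(V>100),(322,150))[1])
# sides of dark pack body, row by row
for v in (165,180,205,230,250):
    r=np.where((im[v,280:370].max(1)<75))[0]+280;print(v,r.min(),r.max(),onz(c,[[r.min(),v],[r.max(),v]],50e-3,P)[:,:2].round(4).tolist())
for v in(115,125,): 
    r=np.where((abs(H[v]-90)<12)&(S[v]<75)&(V[v]>150))[0];print(v,r.min(),r.max(),onz(c,[[r.min(),v],[r.max(),v]],.018,P)[:,:2].round(4).tolist())
E
sed -i 's/,50)\[0\]/,50)[0]/; s/(322,134))\[0\],24)/(322,134))[0],.024)/; s/(323,214))\[0\],50)/(323,214))[0],.05)/' meas.py; python3 meas.py w2
```

```text
1.7833 [ 0.5752 -0.199   0.2505] [[0.988, -0.156, -0.001], [-0.156, -0.988, 0.0], [-0.001, 0.0, -1.0]] [ 0.14 -0.25  0.06] [-0.7 -0.3  0.1  0.3 -0.   0.1]
orange (array([ 648.3, -205.8]), array([60.2, 28.9]), 81.0, [[629.0, -233.0], [658.0, -238.0], [667.0, -178.0], [639.0, -174.0]])
label (array([ 568.4, -193.9]), array([34.5, 50.3]), 81.5, [[541.0, -207.0], [591.0, -215.0], [596.0, -181.0], [546.0, -173.0]])
foot [299 144  37   6 209]
165 293 341 [[0.6168, -0.1773], [0.6093, -0.2245]]
180 293 341 [[0.6019, -0.1748], [0.5944, -0.2223]]
205 293 341 [[0.5767, -0.1704], [0.569, -0.2185]]
230 294 341 [[0.5506, -0.1669], [0.543, -0.2148]]
250 294 341 [[0.5292, -0.1631], [0.5215, -0.2117]]
115 261 373 [[0.6741, -0.1495], [0.6551, -0.2681]]
125 261 372 [[0.6633, -0.1476], [0.6445, -0.2654]]
```

Request:
step_arm([
  [-0.01,-0.014,0.12,0,0,0,-1],
  [-0.01,-0.014,0.25,0,0,0,-1],
  [-0.01,-0.014,0.38,0,0,0,-1],
  [-0.01,-0.014,0.5,0,0,0,-1],
  [-0.01,-0.014,0.6,0,0,0,-1],
  [-0.01,-0.014,0.66,0,0,0,-1],
  [-0.01,-0.014,0.685,0,0,0,-1],
  [-0.01,-0.014,0.685,0,0,0,-1],
])

```text
time_s: 2.5
position: [0.5722, -0.1939, 0.0436]
tcp_rot: [[0.988, -0.157, -0.004], [-0.157, -0.988, 0.002], [-0.004, -0.001, -1.0]]
force: [0.4, 0.1, 0.1]
opening: 0.999
grasp_force: 0.0
```

Request:
step_arm([
  [0,0,0,0,0,0,-1],
  [0,0,0,0,0,0,-1],
])

```text
time_s: 2.67
position: [0.5751, -0.1946, 0.0471]
tcp_rot: [[0.988, -0.156, 0.003], [-0.156, -0.988, -0.002], [0.003, 0.001, -1.0]]
force: [-0.4, -0.2, 0.3]
opening: 1.0
grasp_force: 0.0
```

```bash
python3 look.py w3
```

```text
2.6667 [ 0.5751 -0.1946  0.0471] [[0.988, -0.156, 0.003], [-0.156, -0.988, -0.002], [0.003, 0.001, -1.0]] [-0.37 -0.19  0.32] [ 0.4 -0.6 -0.1 -0.1  0.1  0.1]
```

View pics/w3.png

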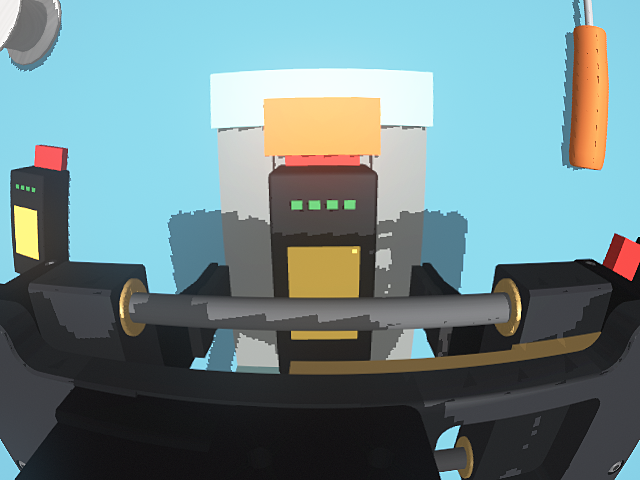

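The pack is centred between the fingers: its sides are at columns 270–377 and the fingers at 228 and 413. The foot shows only as a thin strip at rows 155–165, so the overhang is large. Closing now.

Request:
step_arm([
  [0,0,0,0,0,0,1],
  [0,0,0,0,0,0,1],
  [0,0,0,0,0,0,1],
  [0,0,0,0,0,0,1],
  [0,0,0,0,0,0,1],
  [0,0,0,0,0,0,1],
  [0,0,0,0,0,0,1],
  [0,0,0,0,0,0,1],
])

```text
time_s: 3.38
position: [0.5741, -0.1934, 0.0454]
tcp_rot: [[0.988, -0.155, -0.0], [-0.155, -0.988, 0.0], [-0.0, -0.0, -1.0]]
force: [0.9, 0.0, 0.1]
opening: 0.478
grasp_force: 0.0
```

Run:
```python
from h import *
s,c=pickle.load(open("w3.pkl","rb"));P=pose(s)
a=onz(c,[[323,155],[323,156]],.024,P)[0];b=onz(c,[[323,155]],.018,P)[0];f=onz(c,[[323,168],[323,172]],.05,P)
R=s["tcp_rot"];g=lambda p:(R.T@(p-s["position"]))[:2].round(4)
print(g(a),g(b),[g(x) for x in f])
```

```text
[0.0588 0.0006] [0.0584 0.0006] [array([0.0545, 0.0004]), array([0.0527, 0.0004])]
```

Request:
step_arm([
  [0,0,0,0,0,0,1],
  [0,0,0,0,0,0,1],
  [0,0,0,0,0,0,1],
])

```text
time_s: 3.63
position: [0.5741, -0.1934, 0.0454]
tcp_rot: [[0.988, -0.155, -0.0], [-0.155, -0.988, 0.0], [-0.0, -0.0, -1.0]]
force: [1.0, -0.7, -0.0]
opening: 0.249
grasp_force: 0.0
```

Request:
step_arm([
  [0,0,0,0,0,0,1],
  [0,0,0,0,0,0,1],
])

```text
time_s: 3.8
position: [0.5741, -0.1934, 0.0454]
tcp_rot: [[0.988, -0.155, -0.0], [-0.155, -0.988, 0.0], [-0.0, -0.0, -1.0]]
force: [0.4, -0.1, -0.6]
opening: 0.095
grasp_force: 0.0
```

```bash
python3 look.py w4
```

```text
3.8 [ 0.5741 -0.1934  0.0454] [[0.988, -0.155, -0.0], [-0.155, -0.988, 0.0], [-0.0, -0.0, -1.0]] [ 0.45 -0.08 -0.56] [-0.   0.  -0.1 -0.   0.  -0.1]
```

View pics/w4.png

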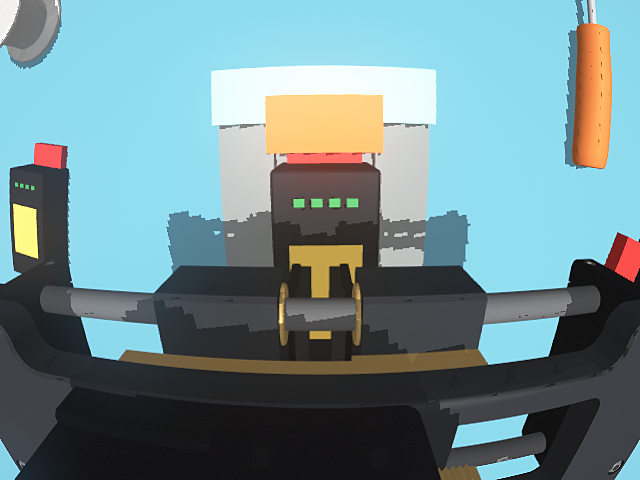

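The fingers have closed on nothing, on top of the pack label (columns 298 and 340), so the tips are above the pack's top. I'll check the height from the outside cameras.

Run:
```python
from rig import *
from h import *
s=read_state();p=s["position"];R=s["tcp_rot"]
out=[]
for n,b in(("scene",(190,140,190,140)),("side",(290,130,190,140))):
    c=capture(n);pickle.dump(c,open(n+"4.pkl","wb"));im=c["image"][:,:,::-1].copy()
    T=np.linalg.inv(c["world_from_camera"]);f=240/np.tan(np.radians(c["vertical_fov"])/2)
    q=[]
    for z in(-.1,0,.025):
        w=T[:3,:3]@(p+R[:,2]*z)+T[:3,3];q.append((w[:2]/w[2]*f+[c["cx"],c["cy"]]).round(1).tolist())
    print(n,q)
    x,y,w,h=b;out.append(cv2.resize(im[y:y+h,x:x+w],None,fx=2.1*2*.95,fy=2.1*2*.95,interpolation=cv2.INTER_CUBIC)[:560,:])
o=np.hstack(out);print(o.shape);cv2.imwrite("pics/chk.png",cv2.resize(o,(800,int(o.shape[0]*800/o.shape[1]))))
```

```text
scene [[251.1, 197.6], [256.0, 225.3], [257.1, 231.7]]
side [[352.7, 179.1], [351.5, 209.4], [351.2, 216.6]]
(559, 1516, 3)
```

View pics/chk.png

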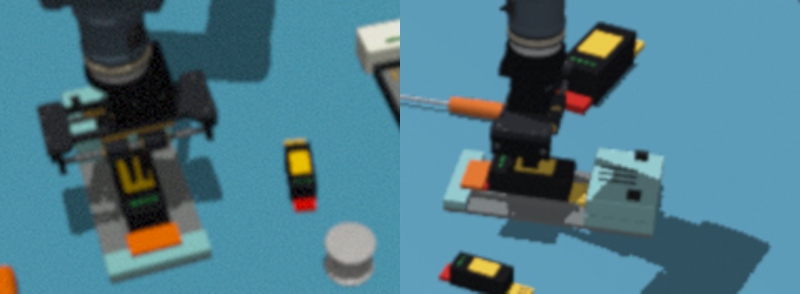

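The side view shows the fingertips ending at the pack's top, around (522,158), although by the stated geometry they should be 30 mm lower. The wrist view agrees: in w1 the fingertip's inner edge at (228,265) with y=43.5 mm puts the tip about 6 mm behind the TCP. I'll trust what I see, open, and go down gently while watching the force.

Request:
step_arm([
  [0,0,0,0,0,0,-1],
  [0,0,0,0,0,0,-1],
  [0,0,0,0,0,0,-1],
  [0,0,0,0,0,0,-1],
  [0,0,0,0,0,0,-1],
  [0,0,0,0,0,0,-1],
  [0,0,0,0,0,0,-1],
  [0,0,0,0,0,0,-1],
])

```text
time_s: 4.62
position: [0.5741, -0.1934, 0.0454]
tcp_rot: [[0.988, -0.155, -0.0], [-0.155, -0.988, 0.0], [-0.0, -0.0, -1.0]]
force: [0.3, -0.4, -1.0]
opening: 0.542
grasp_force: 0.0
```

Request:
step_arm([
  [0,0,0,0,0,0,-1],
  [0,0,0,0,0,0,-1],
  [0,0,0,0,0,0,-1],
  [0,0,0,0,0,0,-1],
  [0,0,0,0,0,0,-1],
  [0,0,0,0,0,0,-1],
])

```text
time_s: 5.12
position: [0.5741, -0.1934, 0.0455]
tcp_rot: [[0.988, -0.155, 0.0], [-0.155, -0.988, -0.0], [0.0, 0.0, -1.0]]
force: [0.6, 0.5, -0.2]
opening: 0.969
grasp_force: 0.0
```

Request:
step_arm([
  [0,0,0.01,0,0,0,-1],
  [0,0,0.02,0,0,0,-1],
  [0,0,0.03,0,0,0,-1],
  [0,0,0.04,0,0,0,-1],
  [0,0,0.04,0,0,0,-1],
])

```text
time_s: 5.53
position: [0.5735, -0.1931, 0.0325]
tcp_rot: [[0.988, -0.155, -0.001], [-0.155, -0.988, 0.001], [-0.002, -0.001, -1.0]]
force: [0.2, 0.2, 0.3]
opening: 0.999
grasp_force: 0.0
```

Request:
step_arm([
  [0,0,0.007,0,0,0,-1],
  [0,0,0.014,0,0,0,-1],
  [0,0,0.014,0,0,0,-1],
])

```text
time_s: 5.78
position: [0.5738, -0.1933, 0.0288]
tcp_rot: [[0.988, -0.155, -0.001], [-0.155, -0.988, 0.0], [-0.001, -0.0, -1.0]]
force: [-0.4, 0.4, 0.7]
opening: 1.0
grasp_force: 0.0
```

```bash
python3 look.py w5
```

```text
5.7833 [ 0.5738 -0.1933  0.0288] [[0.988, -0.155, -0.001], [-0.155, -0.988, 0.0], [-0.001, -0.0, -1.0]] [-0.38  0.41  0.73] [-0.  -0.3 -0.  -0.   0.3 -0.1]
```

View pics/w5.png

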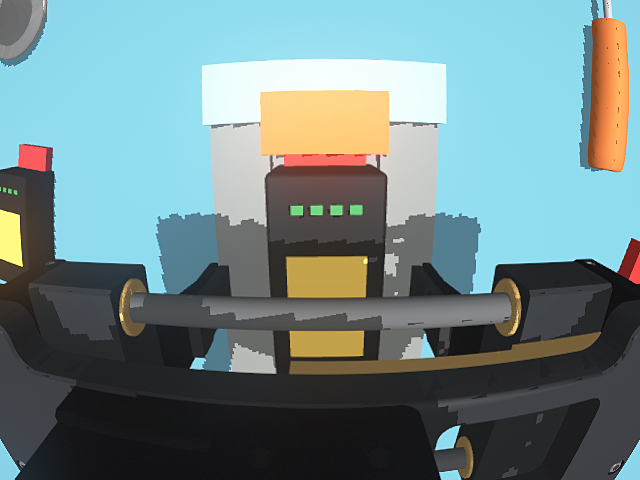

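There was still no contact at TCP 0.029. The pack is centred at column 326, so I need to shift about 2.5 mm to tool +y. Going down 12 mm more, then closing.

Request:
step_arm([
  [0,0.008,0.01,0,0,0,-1],
  [0,0.008,0.02,0,0,0,-1],
  [0,0.008,0.03,0,0,0,-1],
  [0,0.008,0.04,0,0,0,-1],
  [0,0.008,0.04,0,0,0,-1],
])

```text
time_s: 6.25
position: [0.5732, -0.1955, 0.0164]
tcp_rot: [[0.988, -0.155, -0.001], [-0.155, -0.988, 0.001], [-0.001, -0.001, -1.0]]
force: [0.1, -0.1, 0.1]
opening: 1.001
grasp_force: 0.0
```

Request:
step_arm([
  [0,0,0,0,0,0,1],
  [0,0,0,0,0,0,1],
  [0,0,0,0,0,0,1],
  [0,0,0,0,0,0,1],
  [0,0,0,0,0,0,1],
  [0,0,0,0,0,0,1],
  [0,0,0,0,0,0,1],
  [0,0,0,0,0,0,1],
])

```text
time_s: 6.92
position: [0.5737, -0.1962, 0.0174]
tcp_rot: [[0.988, -0.154, 0.0], [-0.154, -0.988, -0.001], [0.0, 0.001, -1.0]]
force: [-0.5, -0.8, 1.1]
opening: 0.573
grasp_force: 30.0
```

Gripped: opening 49.9 mm, 30 N. Now I'll push back along −x by feel.

Request:
step_arm([
  [-0.005,0,0,0,0,0,1],
  [-0.01,0,0,0,0,0,1],
  [-0.015,0,0,0,0,0,1],
  [-0.02,0,0,0,0,0,1],
  [-0.02,0,0,0,0,0,1],
])

```text
time_s: 7.33
position: [0.5701, -0.1958, 0.0178]
tcp_rot: [[0.988, -0.156, 0.005], [-0.156, -0.988, -0.002], [0.006, 0.001, -1.0]]
force: [4.4, -1.6, -2.7]
opening: 0.572
grasp_force: 30.0
```

Request:
step_arm([
  [-0.005,0,0,0,0,0,1],
  [-0.01,0,0,0,0,0,1],
  [-0.015,0,0,0,0,0,1],
  [-0.02,0,0,0,0,0,1],
  [-0.02,0,0,0,0,0,1],
])

```text
time_s: 7.75
position: [0.5648, -0.1951, 0.018]
tcp_rot: [[0.988, -0.156, 0.007], [-0.156, -0.988, -0.003], [0.007, 0.002, -1.0]]
force: [5.7, -0.5, -1.9]
opening: 0.573
grasp_force: 30.0
```

Request:
step_arm([
  [-0.005,0,0,0,0,0,1],
  [-0.01,0,0,0,0,0,1],
  [-0.015,0,0,0,0,0,1],
  [-0.015,0,0,0,0,0,1],
])

```text
time_s: 8.08
position: [0.561, -0.1946, 0.0181]
tcp_rot: [[0.988, -0.156, 0.008], [-0.156, -0.988, -0.003], [0.008, 0.002, -1.0]]
force: [7.2, -0.5, -1.9]
opening: 0.571
grasp_force: 30.0
```

Request:
step_arm([
  [-0.004,0,0,0,0,0,1],
  [-0.007,0,0,0,0,0,1],
  [-0.007,0,0,0,0,0,1],
])

```text
time_s: 8.33
position: [0.5594, -0.1944, 0.0182]
tcp_rot: [[0.988, -0.157, 0.009], [-0.157, -0.988, -0.003], [0.009, 0.002, -1.0]]
force: [7.3, -1.3, -2.3]
opening: 0.57
grasp_force: 30.0
```

Request:
step_arm([
  [-0.004,0,0,0,0,0,1],
  [-0.007,0,0,0,0,0,1],
  [-0.007,0,0,0,0,0,1],
])

```text
time_s: 8.58
position: [0.5576, -0.1941, 0.0183]
tcp_rot: [[0.988, -0.157, 0.009], [-0.157, -0.988, -0.004], [0.01, 0.002, -1.0]]
force: [8.4, -1.5, -1.6]
opening: 0.576
grasp_force: 30.0
```

Request:
step_arm([
  [-0.004,0,0,0,0,0,1],
  [-0.004,0,0,0,0,0,1],
  [-0.004,0,0,0,0,0,1],
])

```text
time_s: 8.83
position: [0.5566, -0.194, 0.0183]
tcp_rot: [[0.988, -0.157, 0.01], [-0.157, -0.988, -0.004], [0.01, 0.002, -1.0]]
force: [8.2, -1.3, -2.1]
opening: 0.571
grasp_force: 30.0
```

Request:
step_arm([
  [-0.004,0,0,0,0,0,1],
  [-0.004,0,0,0,0,0,1],
  [-0.004,0,0,0,0,0,1],
])

```text
time_s: 9.08
position: [0.5556, -0.1938, 0.0183]
tcp_rot: [[0.988, -0.157, 0.01], [-0.157, -0.988, -0.004], [0.011, 0.002, -1.0]]
force: [8.4, 0.4, -2.8]
opening: 0.576
grasp_force: 30.0
```

Request:
step_arm([
  [-0.003,0,0,0,0,0,1],
  [-0.003,0,0,0,0,0,1],
  [-0.003,0,0,0,0,0,1],
])

```text
time_s: 9.33
position: [0.5549, -0.1938, 0.0184]
tcp_rot: [[0.988, -0.157, 0.01], [-0.157, -0.988, -0.004], [0.011, 0.002, -1.0]]
force: [7.7, 0.3, -2.3]
opening: 0.57
grasp_force: 30.0
```

Request:
step_arm([
  [-0.003,0,0,0,0,0,1],
  [-0.003,0,0,0,0,0,1],
  [-0.003,0,0,0,0,0,1],
])

```text
time_s: 9.58
position: [0.5548, -0.1938, 0.0186]
tcp_rot: [[0.987, -0.157, 0.012], [-0.157, -0.988, -0.004], [0.013, 0.002, -1.0]]
force: [10.0, -0.6, -1.1]
opening: 0.571
grasp_force: 30.0
```

The force rises at x=0.5548 with no more travel, so the stop is met after about 19 mm. Next I'll tilt the foot end up about the tongue's end, the first half now.

Request:
step_arm([
  [0,0,-0.004,0,0.017,0,1],
  [-0.001,0,-0.008,0,0.034,0,1],
  [-0.001,0,-0.013,0,0.051,0,1],
  [-0.001,0,-0.017,0,0.068,0,1],
  [-0.002,0,-0.021,0,0.085,0,1],
  [-0.002,0,-0.025,0,0.102,0,1],
  [-0.002,0,-0.025,0,0.102,0,1],
])

```text
time_s: 10.17
position: [0.5539, -0.1938, 0.0265]
tcp_rot: [[0.983, -0.158, 0.091], [-0.157, -0.987, -0.017], [0.093, 0.003, -0.996]]
force: [10.3, 0.3, -2.3]
opening: 0.569
grasp_force: 30.0
```

Request:
step_arm([
  [0,0,-0.004,0,0.017,0,1],
  [-0.001,0,-0.008,0,0.034,0,1],
  [-0.001,0,-0.013,0,0.051,0,1],
  [-0.001,0,-0.017,0,0.068,0,1],
  [-0.002,0,-0.021,0,0.085,0,1],
  [-0.002,0,-0.025,0,0.102,0,1],
  [-0.002,0,-0.025,0,0.102,0,1],
])

```text
time_s: 10.75
position: [0.5525, -0.1937, 0.0341]
tcp_rot: [[0.973, -0.159, 0.169], [-0.156, -0.987, -0.03], [0.172, 0.003, -0.985]]
force: [10.5, 0.8, -2.7]
opening: 0.573
grasp_force: 30.0
```

Run:
```python
from rig import *
import cv2
o=[]
for n,(x,y,w,h) in(("scene",(190,140,190,140)),("side",(290,130,190,140))):
    o.append(cv2.resize(capture(n)["image"][y:y+h,x:x+w,::-1],(400,295),interpolation=cv2.INTER_CUBIC))
o.append(cv2.resize(capture("wrist")["image"][:290,180:460,::-1],(280,290)));o[2]=cv2.copyMakeBorder(o[2],0,5,0,120,0)
b=cv2.hconcat([o[2],o[2]*0]);cv2.imwrite("pics/tilt.png",cv2.vconcat([cv2.hconcat(o[:2]),b]))
```

```text
(no output)
```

View pics/tilt.png

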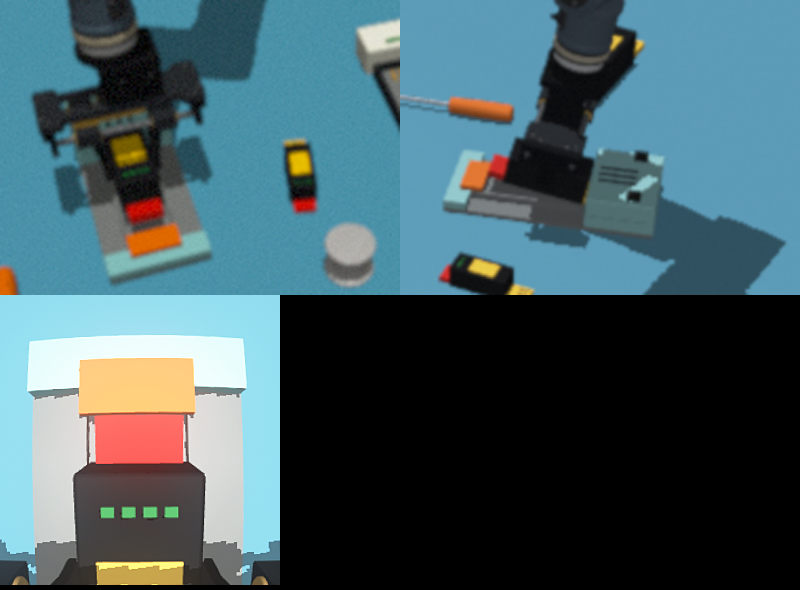

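The foot (red, side crop (500,165)) is above and clear of the catch (475,175), and the wrist forces are calm. Drawing out along the pack's length.

Request:
step_arm([
  [0.015,0,0,0,0,0,1],
  [0.03,0,0,0,0,0,1],
  [0.05,0,0,0,0,0,1],
  [0.07,0,0,0,0,0,1],
  [0.09,0,0,0,0,0,1],
  [0.11,0,0,0,0,0,1],
  [0.13,0,0,0,0,0,1],
  [0.15,0,0,0,0,0,1],
])

```text
time_s: 11.57
position: [0.59, -0.1975, 0.0386]
tcp_rot: [[0.976, -0.155, 0.154], [-0.153, -0.988, -0.023], [0.156, -0.002, -0.988]]
force: [0.5, 0.1, -3.6]
opening: 0.572
grasp_force: 30.0
```

Request:
step_arm([
  [0.02,0,0,0,0,0,1],
  [0.04,0,0,0,0,0,1],
  [0.06,0,0,0,0,0,1],
  [0.08,0,0,0,0,0,1],
  [0.08,0,0,0,0,0,1],
])

```text
time_s: 11.98
position: [0.6166, -0.2029, 0.0438]
tcp_rot: [[0.975, -0.155, 0.16], [-0.153, -0.988, -0.026], [0.162, 0.001, -0.987]]
force: [0.6, 0.1, -3.8]
opening: 0.573
grasp_force: 30.0
```

Request:
step_arm([
  [0.02,0,-0.1,0,0,0,1],
  [0.035,0,-0.2,0,0,0,1],
  [0.053,0,-0.33,0,-0.05,0,1],
  [0.053,0,-0.33,0,-0.1,0,1],
  [0.053,0,-0.33,0,-0.15,0,1],
  [0.053,0,-0.33,0,-0.204,0,1],
  [0.053,0,-0.33,0,-0.204,0,1],
])

```text
time_s: 12.57
position: [0.6159, -0.2026, 0.1438]
tcp_rot: [[0.988, -0.155, 0.001], [-0.155, -0.988, -0.001], [0.002, 0.001, -1.0]]
force: [0.8, -0.3, -4.2]
opening: 0.574
grasp_force: 30.0
```

Request:
step_arm([
  [-0.02,-0.09,-0.02,0,0,0,1],
  [-0.05,-0.2,-0.05,0,0,0,1],
  [-0.08,-0.32,-0.08,0,0,0,1],
  [-0.11,-0.44,-0.11,0,0,0,1],
  [-0.14,-0.56,-0.14,0,0,0,1],
  [-0.16,-0.68,-0.16,0,0,0,1],
  [-0.18,-0.78,-0.17,0,0,0,1],
  [-0.2,-0.86,-0.17,0,0,0,1],
])

```text
time_s: 13.23
position: [0.5948, 0.0647, 0.1951]
tcp_rot: [[0.988, -0.154, 0.002], [-0.154, -0.988, 0.001], [0.002, -0.001, -1.0]]
force: [0.3, 0.2, -4.0]
opening: 0.576
grasp_force: 30.0
```

Request:
step_arm([
  [0,0,0,0,0,0,1],
  [0,0,0,0,0,0,1],
  [0,0,0,0,0,0,1],
])

```text
time_s: 13.48
position: [0.5948, 0.0618, 0.1941]
tcp_rot: [[0.988, -0.155, -0.0], [-0.155, -0.988, -0.0], [-0.0, 0.0, -1.0]]
force: [-0.1, -0.0, -4.2]
opening: 0.575
grasp_force: 30.0
```

```bash
python3 look.py w6
```

```text
13.4833 [0.5948 0.0618 0.1941] [[0.988, -0.155, -0.0], [-0.155, -0.988, -0.0], [-0.0, 0.0, -1.0]] [-0.11 -0.   -4.16] [-1.4  0.3 -0.6  0.1  0.3  0.2]
```

View pics/w6.png

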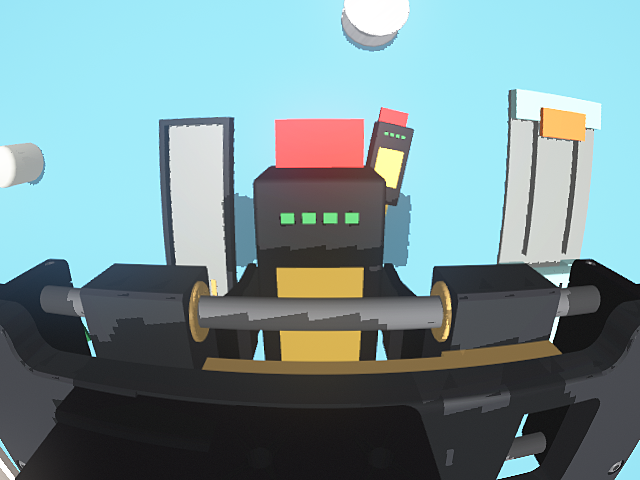

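The wrist view shows the held pack centred (columns 255–385, foot at (320,143)). The cradle tray is to the left: outer far corners at about (160,119) and (234,118), with walls running down to row 265. I'll measure the tray and where the pack sits in the hand.

```bash
cat > cr.py <<'E'
from h import *
s,c=pickle.load(open("w6.pkl","rb"));P=pose(s);im=c["image"].astype(int);h=cv2.cvtColor(c["image"],cv2.COLOR_RGB2HSV).astype(int)
# interior floor (grey, low saturation) inner edges; outer dark edges
L,R,li,ri=[],[],[],[]
for v in range(132,245,4):
    dark=np.where(im[v,140:250].max(1)<95)[0]+140
    gray=np.where((h[v,140:250,1]<40)&(h[v,140:250,2]>120))[0]+140
    L.append((dark.min()-.5,v));R.append((dark[dark<240].max()+.5,v));li.append(gray.min());ri.append(gray.max())
print([ (l[0],a,b,r[0],l[1]) for l,a,b,r in zip(L,li,ri,R)][::5])
T=[(u,np.where(im[100:180,u].max(1)<95)[0].min()+99.5) for u in range(170,226,6)];print(T[::3])
l=onz(c,L,.02,P);r=onz(c,R,.02,P);t=onz(c,T,.02,P)
fl=np.polyfit(l[:,0],l[:,1],1);fr=np.polyfit(r[:,0],r[:,1],1)
for f in(fl,fr):print("yaw",np.degrees(np.arctan(f[0])))
a=np.arctan(fl[0]);print("width",(np.polyval(fl,.62)-np.polyval(fr,.62))*np.cos(a)*1000)
ft=np.polyfit(t[:,1],t[:,0],1);print("end yaw",-np.degrees(np.arctan(ft[0])),t.mean(0))
# held pack front top edge and label centre in tool frame
for v0 in (320,300):
    col=im[100:200,v0];red=np.where((h[100:200,v0,0]<6)|(h[100:200,v0,0]>174))[0]+100;print("red rows",red.min(),red.max())
for v in(185,205,230,250):
    d=np.where(im[v,230:410].max(1)<95)[0]+230;print(v,d.min(),d.max())
E
python3 cr.py
```

```text
[(np.float64(164.5), np.int64(169), np.int64(228), np.float64(233.5), 132), (np.float64(164.5), np.int64(169), np.int64(228), np.float64(232.5), 152), (np.float64(164.5), np.int64(170), np.int64(222), np.float64(233.5), 172), (np.float64(160.5), np.int64(170), np.int64(223), np.float64(233.5), 192), (np.float64(166.5), np.int64(172), np.int64(223), np.float64(233.5), 212), (np.float64(163.5), np.int64(173), np.int64(224), np.float64(234.5), 232)]Traceback (most recent call last):
  File "cr.py", line 10, in <module>
    T=[(u,np.where(im[100:180,u].max(1)<95)[0].min()+99.5) for u in range(170,226,6)];print(T[::3])
          ~~~~~~~~~~~~~~~~~~~~~~~~~~~~~~~~~~~~~~~~^^
    return umr_minimum(a, axis, None, out, keepdims, initial, where)
ValueError: zero-size array to reduction operation minimum which has no identity
```

Run:
```python
from h import *
s,c=pickle.load(open("w6.pkl","rb"));im=c["image"]
for v in(140,220):print([tuple(int(x) for x in im[v,u]) for u in list(range(155,176,2))+list(range(218,240,2))])
print([tuple(int(x) for x in im[v,200]) for v in range(112,132)])
```

```text
[(162, 236, 250), (167, 242, 255), (101, 133, 157), (85, 98, 114), (90, 102, 119), (56, 73, 91), (54, 71, 89), (135, 143, 149), (219, 223, 225), (216, 222, 222), (217, 222, 222), (223, 226, 226), (225, 227, 228), (206, 210, 213), (96, 104, 117), (103, 109, 122), (96, 101, 114), (65, 69, 87), (63, 64, 80), (118, 172, 202), (168, 238, 252), (167, 236, 250)]
[(163, 236, 250), (163, 236, 250), (164, 237, 250), (173, 251, 255), (79, 88, 103), (84, 93, 108), (77, 87, 101), (58, 71, 84), (51, 63, 76), (228, 234, 233), (211, 218, 218), (214, 218, 217), (217, 219, 217), (231, 232, 231), (73, 76, 80), (62, 66, 71), (61, 65, 70), (57, 61, 66), (55, 57, 63), (70, 87, 97), (101, 147, 167), (98, 142, 162)]
[(163, 236, 250), (163, 236, 250), (163, 236, 250), (164, 238, 251), (170, 247, 255), (137, 194, 227), (89, 96, 111), (94, 103, 119), (95, 106, 122), (97, 108, 123), (96, 107, 122), (76, 88, 106), (116, 125, 133), (219, 226, 227), (230, 234, 234), (223, 228, 228), (221, 226, 227), (222, 226, 227), (221, 225, 225), (221, 225, 225)]
```

```bash
cat > cr.py <<'E'
from h import *
s,c=pickle.load(open("w6.pkl","rb"));P=pose(s);im=c["image"].astype(int)
M=im.max(2)
L,R=[],[]
for v in range(130,250,3):
    d=np.where((M[v,140:250]<135))[0]+140
    g=np.where(M[v,172:222+15]>150)[0];lo=np.where(M[v,200:250]<135)[0].min()+200
    L.append((d.min()-.5,v));R.append((lo-.5,v))
T=[(u,np.where(M[100:180,u]<135)[0].min()+99.5) for u in range(172,226,6)]
print(L[::8],R[::8],T[::3])
w=lambda p:onz(c,p,.02,P)
def fit(p):
    vx,vy,x,y=cv2.fitLine(p[:,:2].astype(np.float32),cv2.DIST_HUBER,0,1e-4,1e-4).ravel();return np.array([vx,vy])*np.sign(vx),np.array([x,y])
dl,pl=fit(w(L));dr,pr=fit(w(R));dt,pt=fit(w(T))
print("yaws",[np.degrees(np.arctan2(d[1],d[0])) for d in(dl,dr)],np.degrees(np.arctan2(dt[1],dt[0]))%180-90)
d=dl+dr;d/=np.linalg.norm(d);n=np.array([-d[1],d[0]])
a,b=pl@n,pr@n;print("66mm?",(a-b)*1000)
yc=((a-.036)+(b+.030))/2;xe=pt@d-.097
O=d*xe+n*yc;print("cradle origin",O,"yaw",np.degrees(np.arctan2(d[1],d[0])),"pack target",O+d*.009)
H=cv2.cvtColor(c["image"],cv2.COLOR_RGB2HSV).astype(int)
for u in(300,320,340):
    r=np.where(((H[100:200,u,0]<8)|(H[100:200,u,0]>172))&(H[100:200,u,1]>100))[0]+100;print("red",u,r.min(),r.max())
    top,f=[(lambda o,v:o+v[0]*((z-o[2])/v[0][2]))(*ray(c,[[u,row]],np.eye(4))) for row,z in((r.max()+.5,-.0325),(r.min()-.5,.0015))]
    print(top.round(4),f.round(4))
E
python3 cr.py
```

```text
[(np.float64(158.5), 130), (np.float64(159.5), 154), (np.float64(160.5), 178), (np.float64(161.5), 202), (np.float64(162.5), 226)] [(np.float64(223.5), 130), (np.float64(222.5), 154), (np.float64(222.5), 178), (np.float64(221.5), 202), (np.float64(222.5), 226)] [(172, np.float64(118.5)), (190, np.float64(118.5)), (208, np.float64(117.5))]
yaws [np.float32(-10.752356), np.float32(-10.777648)] -11.140945
66mm? 65.621796
cradle origin [0.6049166 0.1861451] yaw -10.765003 pack target [0.6137582  0.18446407]
red 300 119 177
[ 0.0539 -0.0083 -0.0325] [ 0.077  -0.01    0.0015]
red 320 119 178
[ 0.0535 -0.0009 -0.0325] [ 0.0769 -0.001   0.0015]
red 340 119 178
[ 0.0535  0.0065 -0.0325] [0.077  0.0081 0.0015]
```

Request:
step_arm([
  [0,-0.08,0,0,0,0.042,1],
  [0,-0.18,0,0,0,0.042,1],
  [0,-0.28,0,0,0,0.042,1],
  [0,-0.36,0.05,0,0,0.042,1],
  [0,-0.414,0.15,0,0,0.042,1],
  [0,-0.414,0.25,0,0,0.042,1],
  [0,-0.414,0.34,0,0,0.042,1],
  [0,-0.414,0.38,0,0,0.042,1],
])

```text
time_s: 14.2
position: [0.6121, 0.1832, 0.0762]
tcp_rot: [[0.982, -0.189, -0.007], [-0.189, -0.982, -0.001], [-0.007, 0.002, -1.0]]
force: [-0.8, -0.2, -4.1]
opening: 0.575
grasp_force: 30.0
```

Request:
step_arm([
  [0,0,0,0,0,0,1],
  [0,0,0,0,0,0,1],
  [0,0,0,0,0,0,1],
])

```text
time_s: 14.45
position: [0.6165, 0.184, 0.0822]
tcp_rot: [[0.982, -0.189, 0.004], [-0.189, -0.982, 0.0], [0.004, -0.001, -1.0]]
force: [-0.5, -0.7, -3.9]
opening: 0.574
grasp_force: 30.0
```

```bash
python3 look.py w7
python3 - <<'E'
from h import *
s,c=pickle.load(open("w7.pkl","rb"));P=pose(s);im=c["image"].astype(int);M=im.max(2);H=cv2.cvtColor(c["image"],cv2.COLOR_RGB2HSV).astype(int)
R=s["tcp_rot"];e=R.T@(np.array([.6138,.1845,s["position"][2]])-s["position"]);print("corr tool",e.round(4),"yaw",np.degrees(np.arctan2(R[1,0],R[0,0])))
for v in(120,135,150,165):
    print(v,''.join('b' if (H[v,u,1]>80 and abs(H[v,u,0]-97)<12 and M[v,u]>135) else 'r' if (H[v,u,1]>100 and (H[v,u,0]<8 or H[v,u,0]>172)) else 'k' if M[v,u]<135 else 'g' for u in range(200,440,2)))
for u in(275,300,320,340,365):
    print(u,''.join('b' if (H[v,u,1]>80 and abs(H[v,u,0]-97)<12 and M[v,u]>135) else 'r' if (H[v,u,1]>100 and (H[v,u,0]<8 or H[v,u,0]>172)) else 'k' if M[v,u]<135 else 'g' for v in range(60,200)))
E
```

```text
14.45 [0.6165 0.184  0.0822] [[0.982, -0.189, 0.004], [-0.189, -0.982, 0.0], [0.004, -0.001, -1.0]] [-0.48 -0.69 -3.93] [ 0.2 -1.1 -0.4  0.   0.   0. ]
corr tool [-0.0027  0.     -0.    ] yaw -10.892227799830009
120 bbbbbbbbbbbbbbbbbbbbbbbbbbbbbbbbkgkgkrrrrrrrrrrrrrrrrrrrrrrrrrrrrrrrrrrrrrrrrrrrrrrgkkkkkkbbbbbbbbbbbbbbbbbbbbbbbbbbbbbb
135 bbbbbbbbbbbbbbbbbbbbbbbbbbbbbbbbgkkkgkrrrrrrrrrrrrrrrrrrrrrrrrrrrrrrrrrrrrrrrrrrrrgggkkkkkbbbbbbbbbbbbbbbbbbbbbbbbbbbbbb
150 bbbbbbbbbbbbbbbbbbbbbbbbbbbbbbbbgkkkkkrrrrrrrrrrrrrrrrrrrrrrrrrrrrrrrrrrrrrrrrrrrrggkkkkkkgbbbbbbbbbbbbbbbbbbbbbbbbbbbbb
165 bbbbbbbbbbbbbbbbbbbbbbbbbbbbbbbbbkkkkkrrrrrrrrrrrrrrrrrrrrrrrrrrrrrrrrrrrrrrrrrrrrggkkkkkkbbbbbbbbbbbbbbbbbbbbbbbbbbbbbb
275 bbbbbbbbbbbbbbbbbbbbbbbbbbbbbbbbbbbbbbbbbbbbbbbbbbkgggggggkrrrrrrrrrrrrrrrrrrrrrrrrrrrrrrrrrrrrrrrrrrrrrrrrrkkkkkkkkkkkkkkkkkkkkkkkkkkkkkkkk
300 bbbbbbbbbbbbbbbbbbbbbbbbbbbbbbbbbbbbbgggggggggggbkggggggggrrrrrrrrrrrrrrrrrrrrrrrrrrrrrrrrrrrrrrrrrrrrrrrrrrkrrrrrrrrrrkkkkkkkkkkkkkkkkkkkkk
320 bbbbbbbbbbbbbbbbbbbbbbbbbbbbbbbbbgbgggggggggggggbgggggggggrrrrrrrrrrrrrrrrrrrrrrrrrrrrrrrrrrrrrrrrrrrrrrrrrrrrrrrrrrrrrkkkkkkkkkkkkkkkkkkkkk
340 bbbbbbbbbbbbbbbbbbbbbbbbbbbbbbbbbbbbggggggggggggbkggggggggrrrrrrrrrrrrrrrrrrrrrrrrrrrrrrrrrrrrrrrrrrrrrrrrrrkrrrrrrrrrrkkkkkkkkkkkkkkkkkkkkk
365 bbbbbbbbbbbbbbbbbbbbbbbbbbbbbbbbbbbbbbbbbbbbbbbbbgkkkkkkkkkkggggggggggggggggggggggggggggggggggggggggggggggkkkkkkkkkkkkkkkkkkkkkkkkkkkkkkkkkk
```

Request:
step_arm([
  [-0.009,0.004,0.03,0,0,0,1],
  [-0.009,0.004,0.06,0,0,0,1],
  [-0.009,0.004,0.09,0,0,0,1],
  [-0.009,0.004,0.115,0,0,0,1],
  [-0.009,0.004,0.135,0,0,0,1],
  [-0.009,0.004,0.15,0,0,0,1],
  [-0.009,0.004,0.16,0,0,0,1],
  [-0.009,0.004,0.17,0,0,0,1],
])

```text
time_s: 15.17
position: [0.6117, 0.1841, 0.0289]
tcp_rot: [[0.982, -0.188, -0.0], [-0.188, -0.982, -0.0], [-0.0, 0.0, -1.0]]
force: [0.2, -0.5, -3.2]
opening: 0.574
grasp_force: 30.0
```

Request:
step_arm([
  [0,0,0.005,0,0,0,1],
  [0,0,0.01,0,0,0,1],
  [0,0,0.015,0,0,0,1],
  [0,0,0.02,0,0,0,1],
  [0,0,0.025,0,0,0,1],
  [0,0,0.025,0,0,0,1],
])

```text
time_s: 15.67
position: [0.6116, 0.184, 0.0218]
tcp_rot: [[0.982, -0.188, -0.0], [-0.188, -0.982, -0.0], [-0.0, 0.0, -1.0]]
force: [-0.7, -0.3, -4.0]
opening: 0.57
grasp_force: 30.0
```

Request:
step_arm([
  [0.006,0,0,0,0,0,1],
  [0.006,0,0.003,0,0,0,1],
  [0.006,0,0.005,0,0,0,1],
  [0.006,0,0.005,0,0,0,1],
])

```text
time_s: 16.0
position: [0.6143, 0.1836, 0.0211]
tcp_rot: [[0.982, -0.188, 0.002], [-0.188, -0.982, 0.0], [0.001, -0.0, -1.0]]
force: [1.1, -0.8, -0.7]
opening: 0.57
grasp_force: 30.0
```

Request:
step_arm([
  [0,0,0.003,0,0,0,1],
  [0,0,0.003,0,0,0,1],
  [0,0,0.003,0,0,0,1],
])

```text
time_s: 16.25
position: [0.6146, 0.1836, 0.0202]
tcp_rot: [[0.982, -0.187, 0.002], [-0.187, -0.982, -0.0], [0.002, -0.0, -1.0]]
force: [2.3, -1.4, 0.1]
opening: 0.567
grasp_force: 30.0
```

Request:
step_arm([
  [0,0,0.003,0,0,0,1],
  [0,0,0.003,0,0,0,1],
  [0,0,0.003,0,0,0,1],
])

```text
time_s: 16.5
position: [0.6148, 0.1835, 0.0194]
tcp_rot: [[0.982, -0.187, 0.003], [-0.187, -0.982, -0.0], [0.003, -0.0, -1.0]]
force: [3.2, -2.5, 4.2]
opening: 0.571
grasp_force: 30.0
```

Request:
step_arm([
  [0,0,0,0,0,0,0.1],
  [0,0,0,0,0,0,0],
  [0,0,0,0,0,0,-0.3],
  [0,0,0,0,0,0,-0.5],
  [0,0,0,0,0,0,-0.6],
  [0,0,0,0,0,0,-0.6],
  [0,0,0,0,0,0,-0.6],
  [0,0,0,0,0,0,-0.6],
])

```text
time_s: 17.17
position: [0.6128, 0.1838, 0.0182]
tcp_rot: [[0.982, -0.188, -0.001], [-0.188, -0.982, 0.0], [-0.001, 0.0, -1.0]]
force: [-0.6, 0.1, -0.0]
opening: 0.799
grasp_force: 0.0
```

Request:
step_arm([
  [0,0,-0.03,0,0,0,-0.6],
  [0,0,-0.08,0,0,0,-0.6],
  [0,0,-0.2,0,0,0,-0.6],
  [0,0,-0.33,0,0,0,-0.6],
  [0,0,-0.46,0,0,0,-0.6],
  [0,0,-0.55,0,0,0,-0.6],
  [0,0,-0.55,0,0,0,-0.6],
  [0,0,-0.55,0,0,0,-0.6],
])

```text
time_s: 17.83
position: [0.6147, 0.1839, 0.1867]
tcp_rot: [[0.982, -0.188, 0.005], [-0.188, -0.982, 0.001], [0.005, -0.002, -1.0]]
force: [-0.3, -1.0, -1.2]
opening: 0.799
grasp_force: 0.0
```

Request:
step_arm([
  [0,0,0,0,0,0,-0.6],
  [0,0,0,0,0,0,-0.6],
])

```text
time_s: 18.0
position: [0.612, 0.1835, 0.182]
tcp_rot: [[0.982, -0.188, -0.004], [-0.188, -0.982, -0.0], [-0.004, 0.001, -1.0]]
force: [-0.1, 0.1, -0.6]
opening: 0.802
grasp_force: 0.0
```

```bash
python3 look.py w8
python3 - <<'E'
from h import *
s,c=pickle.load(open("w8.pkl","rb"));P=pose(s);im=c["image"].astype(int);H=cv2.cvtColor(c["image"],cv2.COLOR_RGB2HSV).astype(int)
O=np.array([.6049,.1861]);a=np.radians(-10.77);B=np.array([[np.cos(a),np.sin(a)],[-np.sin(a),np.cos(a)]])
def blob(m,z,lo,hi,name):
    n,l,st,ce=cv2.connectedComponentsWithStats(m.astype(np.uint8))
    for i in range(1,n):
        if st[i,4]>150:
            k,_=cv2.findContours((l==i).astype(np.uint8),0,2);w=(onz(c,max(k,key=len)[:,0],z,P)[:,:2]-O)@B.T*1000
            if np.all(abs(np.median(w,0))<130):print(name,st[i].tolist(),"cradle x",w[:,0].min().round(1),w[:,0].max().round(1),"y",w[:,1].min().round(1),w[:,1].max().round(1),"yaw",round(cv2.minAreaRect(w.astype(np.float32))[2],1))
h,S,V=H[...,0],H[...,1],H[...,2]
blob(((h<8)|(h>172))&(S>100)&(V>100),.018,0,0,"red")
blob((h>18)&(h<32)&(S>100)&(V>100),.052,0,0,"label")
blob((V<135),.052,0,0,"dark")
E
```

```text
18.0 [0.612  0.1835 0.182 ] [[0.982, -0.188, -0.004], [-0.188, -0.982, -0.0], [-0.004, 0.001, -1.0]] [-0.13  0.06 -0.56] [-0.1  0.8  0.2  0.  -0.1  0.1]
red [297, 123, 45, 25, 1117] cradle x 64.2 85.7 y -19.1 20.1 yaw 89.9
label [298, 191, 43, 60, 2464] cradle x -20.7 29.8 y -16.7 17.8 yaw 90.0
label [299, 276, 42, 22, 764] cradle x -64.9 -44.6 y -18.0 18.1 yaw 90.0
```

The foot spans cradle x 64–86 mm (expected 64–86) and y ±20, with yaw about 0. The widths match a pack lying flat on the floor, and the gripper is clear above. Handing in.

```bash
python3 -c "
from rig import *
print(hand_in())"
```

```text
the job is handed in; nothing more can be done
None
```

I took the battery pack out of the bay and laid it flat and centred in the charger cradle, yellow tongue towards the white end, then released it and handed the job in at about 18 s. The hand-in returned no verdict.

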